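Reset the tripped breaker under the push-latch lid of a luthier's bench power box

ROBOT

A 6-joint arm with a two-finger parallel gripper is mounted at the origin on the work surface. World frame = base frame: x ahead of the robot, y to its left, z up, the work surface at z = 0. Lengths are in m, angles in rad, forces in N, time in s.
With the tool pointing down it reaches from about 0.35 to 0.975 m from the base axis. Payload 4.9 kg.
Tool frame: the origin (TCP) lies on the mounting face of the last link; the fingertips stand 173 mm ahead of it and the grasp point (between the pads) lies 155 mm ahead of it; z points along the fingers, y is the direction in which the jaws open and shut (so a half turn about z gives the same grasp; the last joint's range is limited). The gripper opens to 85 mm and grips with 20 to 120 N. Pads are 22 mm wide; open, the fingers measure 114 mm over their backs; the gripper's body (76 mm by 85 mm) begins 54 mm behind the grasp point. The pads swing forward as they close: fully open they stand 13 mm farther back than shut.
Start: joints at [1.04, 0.053, 1.613, -0, 1.476, -0.119], TCP at [0.25, 0.573, 0.405] pointing down, gripper open.
Joint ranges: [-3.01, 3.01], [-1.01, 2.22], [0.06, 2.58], [-1.02, 4.17], [0.09, 2.62], [-3.14, 3.14]. Speed limits (rad/s): [2.57, 2.57, 3.14, 3.14, 3.14, 3.14].

INTERFACE

Orientations are given as a unit quaternion [w, x, y, z].
In Python, from plant import manip gives the robot as it stands.
- The arm moves only by the tool play_rows, never from a script. Its argument "increments" is a list of rows, each an object with "offset": the shift along the tool's x, y, z in mm, a list of three; "twist": the turn about the tool's z in rad; "grip": the opening, from 0 (shut) to 1 (fully open). In form: [{"offset": [dx, dy, dz], "twist": twist, "grip": grip}, ...]. A call has 1 to 5 rows; each row is the pose to reach, as a shift and turn from the pose commanded when the call began, along the tool's axes at that moment; what a row does not reach only later rows make up. A row lasts 1/12 s, in which the tool goes at most 41.7 mm and 7.16 degrees, less where a joint would pass 70% of its speed; a pose out of reach is approached as far as the arm can. A call with a gripper value outside its range is refused whole. The fingers move at their own pace and stop on an object; the grip force is fixed at half the most. Time passes only in rows, so rows that repeat a pose let the fingers close. It gives the time, the measured TCP pose, the force and the opening at its end, in the units of the state.
- manip.state(): the state, without advancing time (a new reading comes with each control period).
- manip.grab_frame(name): name is "scene" or "side" or "wrist"; returns the picture (400x640x3 uint8, blue, green, red); there is no depth.
- manip.get_calibration(name): a dict with "fx", "fy", "cx", "cy" (pixels), "T" (4x4, takes a point from camera to world coordinates). Camera axes: x right, y down, z forward; pixel columns grow to the right and rows downward; lengths in m; the calibration is good to about 2 mm. The wrist camera is an equidistant fisheye: a pixel r from the principal point sees the ray r / f radians off the axis. A picture is of the moment at which its call begins: read the wrist's pose just before it. get_calibration takes no time and is no camera call; for the wrist camera it gives the pose at the moment of the call.
- manip.job_done(): hands the job in, once; it reports no verdict.
Trained networks look in the newest picture that a camera, given by its name, has taken for a name from the list of things; names that differ only in an ending like _2 or _b are one class to them, and where a whole thing is asked for, a point or a joint stands for the part that bears it (a point fixed in the world has none). Each returns a list of dicts, best first, with "p" (0 to 1); they miss things now and then, are a little off and sometimes report something else, mostly with a low value. They report only what shows in the picture. A call takes as long as a camera call.
- manip.boxes_of(query, camera): "xyz" ([x, y, z] in m, in the coordinates of the camera as it stood for that picture, good to about 4 mm: the middle of the surface that is visible of it).
- manip.tip_of(query, camera): "xyz" ([x, y, z] in m, in the coordinates of the camera as it stood for that picture, good to about 4 mm: a listed point, or the origin of a listed thing).
The state is a dict: "time": time; "joint_pos": joint angles; "joint_vel": joint speeds; "joint_efforts": joint torques, N m; "tool_pos": TCP position; "tool_rot": TCP orientation; "contact_force": force on the tool from outside, world axes, zero at the start; "ft_torque": the same for the moment, N m; "gripper_width": opening from 0.0 (shut) to 1.0 (fully open).
Only numpy, scipy, OpenCV 4.12 (cv2) and the standard library are available. Lean on these libraries where they do the work, as an engineer would, in place of code of your own. Each camera call takes 0.05 s, during which the arm holds its last target. There are 200 camera calls.

TASK

One of the three breakers under the lid of the bench power box has tripped, and its button stands out. With the fingertips alone, press the lid near its free edge so that it pops open, push the button that stands out fully in without pressing its two neighbours, then push the lid down and press it until it latches flush again, and let go. Pick up nothing and leave the things standing and lying around where they are.

Things in the scene. Friction and masses are not known exactly. Their poses are not given: they have to be found in the camera images.
- power_box: The bench power box, screwed to the bench: grey steel, 240 x 200 x 64 mm (its x, y, z), white outlets on its two ends. Origin at the centre of its underside; z up. The lid fills an opening in its top from x -102 to +52 and y -72 to +72 mm. Under the lid, 28 mm below the top, is the dark breaker panel, with two rubber buffers and a black latch case 36 x 18 x 18 mm inside the free edge; the lid carries a striker pin for it 27 mm under its face.
- lid (a joint): Angle in rad of the lid, a plain aluminium plate 150 (along the box's x) x 140 mm, 4 mm thick, hinged along its edge on the box's +y side. 0 = latched, flush with the box's top; 1.5 = sprung fully open, all but upright, free edge 138 mm above the box's top; negative = pressed in below flush, down to a firm stop near -0.04 (5 to 6 mm at the free edge).
- lid_pad (a point): Centre of the round press mark, 25 mm across, on the lid's outer face, midway along it, 120 mm from the hinge line. Push-push latch: shut, the lid must be pressed in to its stop (about 5 N here, then the stop) and let go; a spring and damper then swing it open in about 1.5 s, the finger keeping out of its way.
- lid_edge (a point): Middle of the lid's free edge (-y side), on the outer face, 140 mm from the hinge line. Not latched, the lid always springs open. To shut it, push it down on its outer face, which looks to +y when open (about 3 N), following its arc, press it in to the stop and let go: it comes back to 0 and stays.
- hinge_line (a point): Point on the hinge axis at the middle of the lid's width, fixed to the box, 2 mm below its top; the axis runs along the box's x. Axes as the box.
- button_a (a joint): Travel in m of the white button of one of the three alike push-to-reset breakers, which stand in a row along the box's x, 45 mm apart, on the panel under the lid (any order). 0 = tripped, standing out; 0.007 = pushed fully in, where it stays. It moves straight down against 3 N.
- button_a_top (a point): Centre of the top of that button, 11 mm across, 95 mm from the hinge line. Out, its top is 11 mm below the top of the box; in, 18 mm below. It moves with the button.
- breaker_a: The breaker that carries that button: hexagonal steel nut 27 mm wide and black collar 19 mm across, 6.5 mm tall. Origin on the panel, on the button's axis.
- button_b (a joint): Travel in m of the white button of one of the three alike push-to-reset breakers, which stand in a row along the box's x, 45 mm apart, on the panel under the lid (any order). 0 = tripped, standing out; 0.007 = pushed fully in, where it stays. It moves straight down against 3 N.
- button_b_top (a point): Centre of the top of that button, 11 mm across, 95 mm from the hinge line. Out, its top is 11 mm below the top of the box; in, 18 mm below. It moves with the button.
- breaker_b: The breaker that carries that button: hexagonal steel nut 27 mm wide and black collar 19 mm across, 6.5 mm tall. Origin on the panel, on the button's axis.
- button_c (a joint): Travel in m of the white button of one of the three alike push-to-reset breakers, which stand in a row along the box's x, 45 mm apart, on the panel under the lid (any order). 0 = tripped, standing out; 0.007 = pushed fully in, where it stays. It moves straight down against 3 N.
- button_c_top (a point): Centre of the top of that button, 11 mm across, 95 mm from the hinge line. Out, its top is 11 mm below the top of the box; in, 18 mm below. It moves with the button.
- breaker_c: The breaker that carries that button: hexagonal steel nut 27 mm wide and black collar 19 mm across, 6.5 mm tall. Origin on the panel, on the button's axis.
- glue_bottle: Bystander, to be left alone: upright white glue bottle, 58 mm across, 150 mm tall.
- pin_tin: Bystander, to be left alone: small round steel tin, 42 mm across, 26 mm tall, standing on the box's top beside the lid.
- spool_clamp: Bystander, to be left alone: wooden spool clamp standing on end, 52 mm across, 97 mm tall.
- shellac_jar: Bystander, to be left alone: amber glass jar with a steel cap, 52 mm across, 62 mm tall.
- fret_hammer: Bystander, to be left alone: small hammer, 240 mm long, lying on the bench.
- screwdriver: Bystander, to be left alone: screwdriver, 180 mm long, lying on the bench.
- sanding_block: Bystander, to be left alone: cork sanding block, 55 x 110 x 34 mm.

How it is judged:
On the way, in this order (a step that is already met when the one before it is completed fails the run):
1. the lid has sprung open (value of joint lid above 1.2 rad), for 0.2 s.
2. the tripped button is fully in, the lid still open (value of joint button_a above 0.0055 m and value of joint lid above 0.6 rad), for 0.2 s.
At the end, for the whole second after the job is handed in: The lid is latched by itself, at rest and flush (within 0.015 rad open, 0.012 rad pressed in), and all three buttons are in by at least 5.5 of their 7 mm (value of joint lid between -0.012 and 0.015 rad and velocity of joint lid between -0.05 and 0.05 rad/s and value of joint each of button_a, button_b, button_c above 0.0055 m); the robot touches nothing.
It fails at once if a breaker that had not tripped is pressed (over 2 N) (contact force between any of the fingers, the arm and breaker_b above 2 N or contact force between any of the fingers, the arm and breaker_c above 2 N).
It fails at once if a bystander is shifted, lifted or carried by more than 20 mm (distance of any of glue_bottle, pin_tin, spool_clamp, shellac_jar, fret_hammer, screwdriver, sanding_block from where it was at the start of the episode above 0.02 m).
It also fails if it takes over 48 s, if anything falls off the work surface, if the arm or the gripper's body presses on something with over 40 N, if the wrist force passes 120 N, or if a joint passes its speed limit or range.

## Working session

There is one attempt and no reset: what is moved stays moved. The work goes in short steps, Python scripts to look and compute and a tool call to move; the robot and the scene stay as the last step left them, time stands still between calls to the robot, and variables do not carry over. Pictures are saved under pics/ and viewed, about 8 in all and at most 12, crops included, and the job is handed in when it is done.

Besides the shell and the picture viewer there is one more tool, called after "Emit:" as name([rows], argument=value, ...), one row to a line, values as JSON. play_rows: Moves the arm, as the interface text tells. Its arguments: {"type":"object","properties":{"increments":{"type":"array"}},"required":["increments"]}

```bash
mkdir -p pics
cat > h.py <<'E'
import numpy as np,cv2
from plant import manip
from scipy.spatial.transform import Rotation as R
def w(p,T): return (np.array(T)@np.r_[p,1])[:3]
def find(q,cam,f='tip_of',T=None):
    T=manip.get_calibration(cam)['T'] if T is None else T
    for d in getattr(manip,f)(q,cam)[:3]: print(cam,f,q,round(d['p'],2),w(d['xyz'],T).round(4))
E
python3 - <<'E'
from h import *
s=manip.state();print({k:np.round(v,3).tolist() for k,v in s.items()})
print(R.from_quat(np.roll(s['tool_rot'],-1)).as_matrix().round(3))
a=manip.grab_frame('scene');b=manip.grab_frame('side')
cv2.imwrite('pics/1.png',a);cv2.imwrite('pics/2.png',b)
for c in('scene','side'):
    for q in('lid_pad','lid_edge','hinge_line','power_box'): find(q,c)
for q in('glue_bottle','pin_tin','spool_clamp','shellac_jar'): find(q,'scene')
E
```

```text
{'time': 0.0, 'joint_pos': [1.04, 0.053, 1.614, -0.0, 1.476, -0.119], 'joint_vel': [0.001, -0.002, -0.0, -0.001, 0.001, -0.0], 'joint_efforts': [-0.001, -39.372, -37.016, -0.0, 0.007, 0.0], 'tool_pos': [0.25, 0.573, 0.403], 'tool_rot': [-0.0, 0.204, 0.979, -0.001], 'contact_force': [-0.098, -0.134, 0.256], 'ft_torque': [-0.045, -0.0, 0.006], 'gripper_width': 0.996}
[[-0.916  0.4   -0.001]
 [ 0.4    0.916 -0.002]
 [ 0.    -0.002 -1.   ]]
scene tip_of lid_pad 0.65 [ 0.5927 -0.013   0.0662]
scene tip_of lid_pad 0.43 [ 0.7951  0.0158 -0.0037]
scene tip_of lid_edge 0.82 [ 0.5976 -0.0334  0.0623]
scene tip_of lid_edge 0.43 [ 0.5454  0.2199 -0.0047]
scene tip_of power_box 0.71 [0.6049 0.0396 0.0019]
side tip_of lid_pad 0.77 [ 0.5937 -0.0168  0.0624]
side tip_of lid_pad 0.74 [0.6018 0.0381 0.002 ]
side tip_of lid_edge 0.88 [ 0.5962 -0.0383  0.0654]
side tip_of hinge_line 0.85 [0.5606 0.1011 0.0626]
side tip_of power_box 0.7 [ 0.6008  0.0384 -0.0021]
scene tip_of glue_bottle 0.75 [ 7.965e-01  1.730e-02 -4.000e-04]
scene tip_of pin_tin 0.63 [0.6715 0.1294 0.0635]
scene tip_of spool_clamp 0.65 [ 0.7445 -0.1098  0.0022]
scene tip_of shellac_jar 0.76 [ 0.6024 -0.1482  0.0025]
```

View pics/1.png

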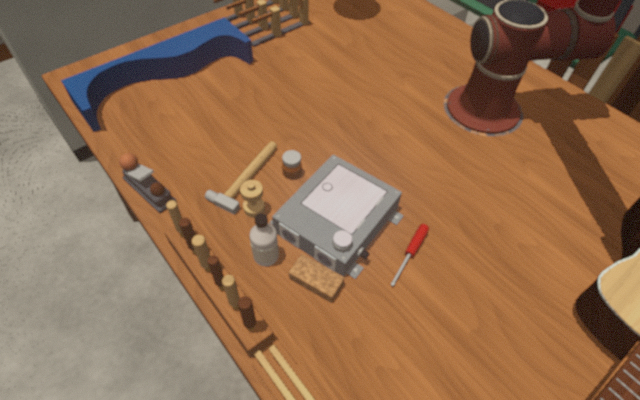

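View pics/2.png

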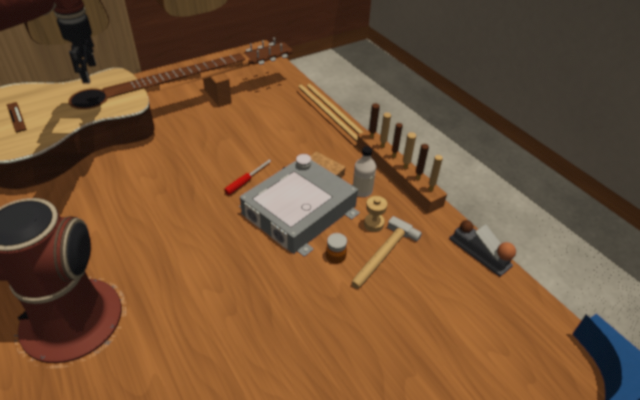

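Scene view: the lid (about 342,195) with its press mark at (327,187), and the tin on the box at (342,240). The side view agrees, with the mark at (306,207). Box yaw is about 15°, and the points fit the box's dimensions. Now moving with the fingers shut and the jaws turned along the box's y.

Emit:
play_rows([
  {"offset":[-32,-24,0],"twist":-0.12,"grip":0},
  {"offset":[-64,-47,0],"twist":-0.24,"grip":0},
  {"offset":[-96,-71,0],"twist":-0.36,"grip":0},
  {"offset":[-128,-94,0],"twist":-0.48,"grip":0},
  {"offset":[-160,-118,0],"twist":-0.6,"grip":0},
])

```text
time: 1.12
tool_pos: [0.3484, 0.4022, 0.4049]
tool_rot: [0.0, -0.092, 0.996, 0.0]
contact_force: [1.1, 0.1, 0.9]
gripper_width: 0.302
```

```bash
cat >> h.py <<'E'
def go(t):  # world TCP target -> tool-axis offset mm; box yaw twist
    s=manip.state();M=R.from_quat(np.roll(s['tool_rot'],-1)).as_matrix()
    print('tcp',np.round(s['tool_pos'],4),'yaw y',np.degrees(np.arctan2(M[1,1],M[0,1])).round(2),'F',np.round(s['contact_force'],1),'t',s['time'],'off',(1000*M.T@(np.array(t)-s['tool_pos'])).round(1))
E
python3 -c "
from h import *
go([.593,-.016,.403])"
```

```text
tcp [0.3484 0.4022 0.4049] yaw y 100.51 F [1.1 0.1 0.9] t 1.1167 off [-164.2 -455.8    1.9]
```

Emit:
play_rows([
  {"offset":[-14,-38,0],"twist":-0.05,"grip":0},
  {"offset":[-28,-76,0],"twist":-0.075,"grip":0},
  {"offset":[-42,-115,0],"twist":-0.075,"grip":0},
  {"offset":[-55,-154,0],"twist":-0.075,"grip":0},
  {"offset":[-69,-192,0],"twist":-0.075,"grip":0},
])

```text
time: 1.53
tool_pos: [0.4501, 0.225, 0.4051]
tool_rot: [0.0, -0.126, 0.992, 0.0]
contact_force: [0.3, 0.2, -0.4]
gripper_width: -0.001
```

```bash
python3 -c "
from h import *
go([.593,-.016,.303])"
```

```text
tcp [0.4501 0.225  0.4051] yaw y 104.45 F [ 0.3  0.2 -0.4] t 1.5333 off [ -78.2 -269.   102.2]
```

Emit:
play_rows([
  {"offset":[-10,-36,0],"twist":0,"grip":0},
  {"offset":[-20,-73,0],"twist":0,"grip":0},
  {"offset":[-31,-110,0],"twist":0,"grip":0},
  {"offset":[-41,-147,0],"twist":0,"grip":0},
  {"offset":[-50,-180,20],"twist":0,"grip":0},
])

```text
time: 1.95
tool_pos: [0.5448, 0.0629, 0.3895]
tool_rot: [0.005, -0.125, 0.992, -0.001]
contact_force: [1.0, 0.7, 0.5]
gripper_width: 0.003
```

Run:
```python
from h import *
T=manip.get_calibration('wrist')['T'];a=manip.grab_frame('wrist');cv2.imwrite('pics/3.png',a)
go([.593,-.016,.303])
for q in('lid_pad','lid_edge','power_box'): find(q,'wrist','tip_of',T)
go([.593,-.016,.303])
```

```text
tcp [0.5453 0.059  0.3824] yaw y 104.16 F [-1.9 -3.9 -3.1] t 2.0 off [-27.9 -84.   79.7]
wrist tip_of lid_pad 0.72 [ 0.5947 -0.0106  0.0694]
wrist tip_of lid_edge 0.86 [ 0.6005 -0.0337  0.0669]
wrist tip_of power_box 0.97 [ 0.6046  0.0379 -0.0007]
tcp [0.543  0.0643 0.3839] yaw y 104.33 F [0.2 0.6 0.6] t 2.15 off [-28.7 -90.3  80.8]
```

View pics/3.png

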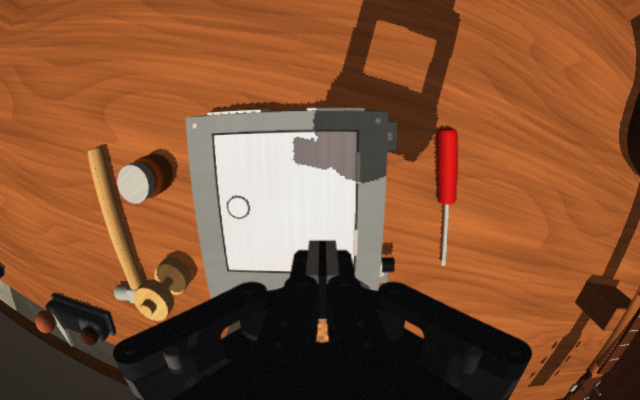

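Wrist view: the press mark is at (238,207) on the white lid, the shut fingers are at (322,260), and the lid area is clear. Going above the mark.

Emit:
play_rows([
  {"offset":[-10,-30,20],"twist":0,"grip":0},
  {"offset":[-20,-60,50],"twist":0,"grip":0},
  {"offset":[-29,-90,78],"twist":0,"grip":0},
  {"offset":[-29,-90,110],"twist":0,"grip":0},
  {"offset":[-29,-90,130],"twist":0,"grip":0},
])

```text
time: 2.57
tool_pos: [0.5932, -0.0147, 0.2523]
tool_rot: [-0.001, -0.126, 0.992, 0.0]
contact_force: [0.3, 1.0, -0.5]
gripper_width: 0.001
```

```bash
python3 -c "
from h import *
go([.593,-.016,.2365])"
```

```text
tcp [ 0.5932 -0.0147  0.2523] yaw y 104.43 F [ 0.3  1.  -0.5] t 2.5667 off [ 0.5 -1.2 15.8]
```

Emit:
play_rows([
  {"offset":[0,-1,8],"twist":0,"grip":0},
  {"offset":[0,-1,14],"twist":0,"grip":0},
  {"offset":[0,-1,18],"twist":0,"grip":0},
  {"offset":[0,-1,20],"twist":0,"grip":0},
  {"offset":[0,-1,22],"twist":0,"grip":0},
])

```text
time: 2.98
tool_pos: [0.5944, -0.0151, 0.2352]
tool_rot: [0.001, -0.126, 0.992, -0.0]
contact_force: [-3.3, 1.2, 5.5]
gripper_width: -0.003
```

Emit:
play_rows([
  {"offset":[0,0,2],"twist":0,"grip":0},
  {"offset":[0,0,4],"twist":0,"grip":0},
  {"offset":[0,0,5],"twist":0,"grip":0},
  {"offset":[0,0,5],"twist":0,"grip":0},
])

```text
time: 3.32
tool_pos: [0.5948, -0.0152, 0.2328]
tool_rot: [0.001, -0.126, 0.992, 0.0]
contact_force: [-9.9, 2.4, 17.4]
gripper_width: -0.0
```

At the stop (17 N). Releasing, up and away toward the box's −y.

Emit:
play_rows([
  {"offset":[0,0,-20],"twist":0,"grip":0},
  {"offset":[0,-10,-58],"twist":0,"grip":0},
  {"offset":[0,-30,-92],"twist":0,"grip":0},
  {"offset":[0,-50,-126],"twist":0,"grip":0},
  {"offset":[0,-60,-164],"twist":0,"grip":0},
])

```text
time: 3.73
tool_pos: [0.6087, -0.0751, 0.3943]
tool_rot: [0.001, -0.125, 0.992, -0.001]
contact_force: [0.2, -0.3, -0.1]
gripper_width: -0.001
```

Emit:
play_rows([
  {"offset":[0,0,0],"twist":0,"grip":0},
  {"offset":[0,0,0],"twist":0,"grip":0},
  {"offset":[0,0,0],"twist":0,"grip":0},
  {"offset":[0,0,0],"twist":0,"grip":0},
  {"offset":[0,0,0],"twist":0,"grip":0},
])

```text
time: 4.15
tool_pos: [0.6083, -0.0733, 0.3897]
tool_rot: [-0.001, -0.126, 0.992, 0.001]
contact_force: [-0.1, -0.8, -0.4]
gripper_width: -0.001
```

Emit:
play_rows([
  {"offset":[0,0,0],"twist":0,"grip":0},
  {"offset":[0,0,0],"twist":0,"grip":0},
  {"offset":[0,0,0],"twist":0,"grip":0},
  {"offset":[0,0,0],"twist":0,"grip":0},
  {"offset":[0,0,0],"twist":0,"grip":0},
])

```text
time: 4.57
tool_pos: [0.6087, -0.0739, 0.3916]
tool_rot: [-0.0, -0.126, 0.992, 0.0]
contact_force: [0.6, -0.5, 0.4]
gripper_width: 0.001
```

Emit:
play_rows([
  {"offset":[0,0,0],"twist":0,"grip":0},
  {"offset":[0,0,0],"twist":0,"grip":0},
  {"offset":[0,0,0],"twist":0,"grip":0},
  {"offset":[0,0,0],"twist":0,"grip":0},
  {"offset":[0,0,0],"twist":0,"grip":0},
])

```text
time: 4.98
tool_pos: [0.6087, -0.0739, 0.3918]
tool_rot: [0.0, -0.126, 0.992, -0.0]
contact_force: [-0.3, -0.0, 1.1]
gripper_width: -0.004
```

Run:
```python
from h import *
T=manip.get_calibration('wrist')['T'];a=manip.grab_frame('wrist');s=manip.grab_frame('scene')
cv2.imwrite('pics/4.png',np.hstack([cv2.resize(a[:,100:540],None,fx=1,fy=1),cv2.resize(s[130:300,240:430],(360,400))]))
for q in('button_a_top','breaker_a'):
  for d in manip.tip_of(q,'wrist')[:5]: 
    p=w(d['xyz'],T);r=p[:2]-[.603,.0385];c,sn=np.cos(.255),np.sin(.255)
    print(q,round(d['p'],2),p.round(4),'box',(c*r[0]+sn*r[1]).round(4),(-sn*r[0]+c*r[1]).round(4))
for q in('lid_edge',):find(q,'wrist','tip_of',T);find(q,'scene')
for d in manip.tip_of('button_a_top','scene')[:5]: print(d['p'],w(d['xyz'],manip.get_calibration('scene')['T']).round(4))
go([.6,0,.3])
```

```text
button_a_top 0.5 [ 5.404e-01 -5.000e-04  5.350e-02] box -0.0704 -0.022
breaker_a 0.9 [0.5867 0.0112 0.0382] box -0.0226 -0.0223
breaker_a 0.84 [0.5502 0.0027 0.0406] box -0.0601 -0.0213
breaker_a 0.67 [0.6258 0.0197 0.0379] box 0.0174 -0.0239
breaker_a 0.57 [0.561  0.0991 0.1837] box -0.0254 0.0692
wrist tip_of lid_edge 0.89 [0.5641 0.0945 0.2062]
0.34 [ 0.5413 -0.0027  0.0476]
tcp [ 0.6087 -0.0739  0.3917] yaw y 104.45 F [ 0.4 -0.1  0.8] t 5.3333 off [-10.   73.7  91.7]
```

View pics/4.png

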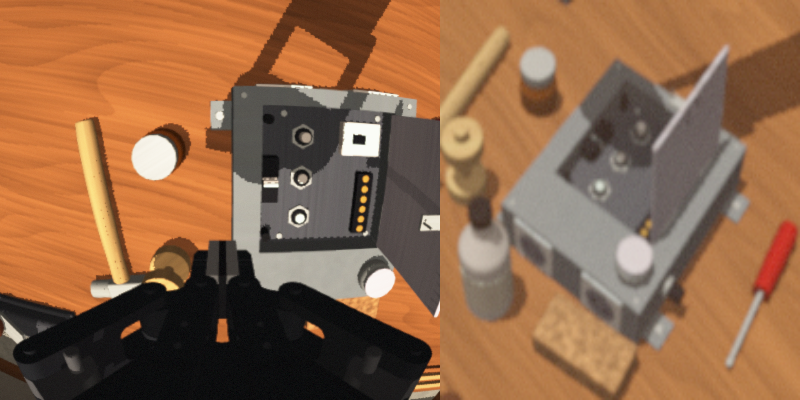

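Lid is open (the plate is upright at its hinge). The breakers are in the wrist view at (403,137), (402,178) and (399,217) in full-frame pixels. I'll zoom in to see which button stands out.

Run:
```python
from h import *
a=cv2.imread('pics/4.png')[110:240,255:345]
s=manip.grab_frame('side'); S=manip.get_calibration('side')
T=np.linalg.inv(S['T']);c,sn=np.cos(.255),np.sin(.255)
P=[]
for x in(-.07,-.025,.02):
    y=-.025;p=T@[.603+c*x-sn*y,.0385+sn*x+c*y,.05,1];P.append((S['fx']*p[0]/p[2]+S['cx'],S['fy']*p[1]/p[2]+S['cy']))
print(np.round(P))
m=np.mean(P,0).astype(int)
b=s[m[1]-30:m[1]+30,m[0]-35:m[0]+35]
cv2.imwrite('pics/5.png',np.hstack([cv2.resize(a,(400,578),interpolation=2),cv2.resize(b,(400,578),interpolation=2)]))
```

```text
[[286. 215.]
 [299. 206.]
 [311. 198.]]
```

View pics/5.png

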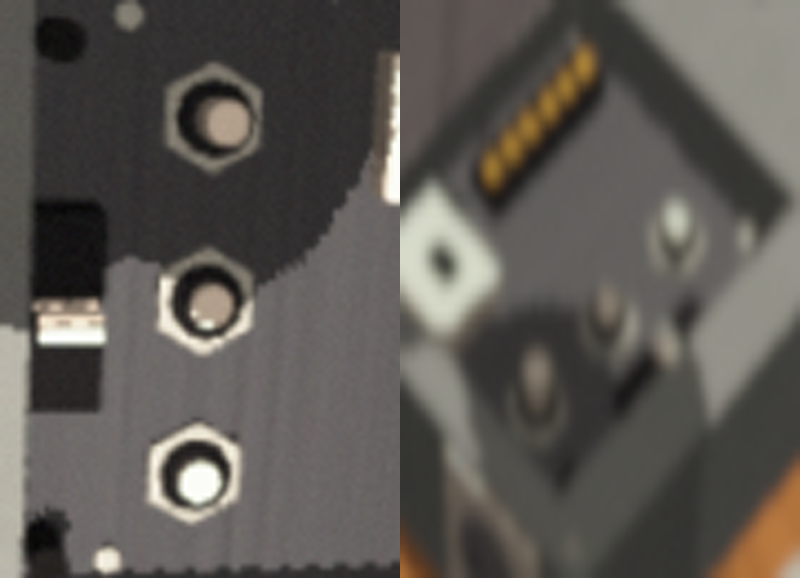

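The −x button (top in the wrist crop, lower left in the side crop) is the one standing out, shifted in its nut and longer. This agrees with the network (z 0.0535 against 0.053 expected). Fixing its position by ray.

Run:
```python
from h import *
C=manip.get_calibration('wrist');T=np.array(C['T'])
def ray(u,v,z):
    d=np.array([(u-C['cx'])/C['fx'],(v-C['cy'])/C['fy']]);r=np.hypot(*d)
    k=T[:3,:3]@np.r_[d/r*np.sin(r),np.cos(r)];return T[:3,3]+k*(z-T[2,3])/k[2]
c,sn=np.cos(.255),np.sin(.255)
P=[ray(406.1,137.5,.053),ray(402.7,177.6,.046),ray(400,218.1,.046)]
for p in P:
    r=p[:2]-[.603,.0385];print(p.round(4),'box',(c*r[0]+sn*r[1]).round(4),(-sn*r[0]+c*r[1]).round(4))
print(np.linalg.norm(P[1]-P[0]),np.linalg.norm(P[2]-P[1]),np.arctan2(*(P[2]-P[0])[1::-1]))
go([*P[0][:2],.25])
```

```text
[ 0.5436 -0.0024  0.053 ] box -0.0678 -0.0246
[0.5858 0.0091 0.046 ] box -0.0241 -0.0242
[0.6304 0.0209 0.046 ] box 0.022 -0.0239
0.04430489099249247 0.04612438236553683 0.262179887409467
tcp [ 0.6087 -0.0739  0.3917] yaw y 104.45 F [-0.2  0.7 -0.2] t 5.3833 off [ 45.2  85.5 141.7]
```

Emit:
play_rows([
  {"offset":[18,34,10],"twist":0,"grip":0},
  {"offset":[36,68,20],"twist":0,"grip":0},
  {"offset":[46,85,55],"twist":0,"grip":0},
  {"offset":[46,85,95],"twist":0,"grip":0},
  {"offset":[46,85,135],"twist":0,"grip":0},
])

```text
time: 5.8
tool_pos: [0.5425, -0.002, 0.2569]
tool_rot: [0.002, -0.127, 0.992, -0.001]
contact_force: [0.7, -0.3, -0.0]
gripper_width: -0.0
```

```bash
python3 -c "
from h import *
T=manip.get_calibration('wrist')['T']
go([.5427,-.0025,.219])
cv2.imwrite('pics/6.png',manip.grab_frame('wrist')[60:360,150:490])
go([.5427,-.0025,.219])"
```

```text
tcp [ 0.5425 -0.002   0.2569] yaw y 104.54 F [ 0.7 -0.3 -0. ] t 5.8 off [ 0.1 -0.4 37.9]
tcp [ 0.5389 -0.002   0.2467] yaw y 104.5 F [-5.8  0.2 -5.3] t 5.85 off [-3.9 -1.6 27.6]
```

View pics/6.png

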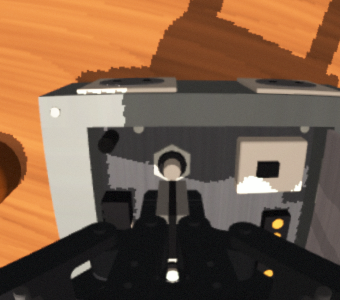

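Wrist close-up: the fingertip (172,180) is in line with the standing-out button (172,165), clear of the neighbours. Descending.

Emit:
play_rows([
  {"offset":[0,0,6],"twist":0,"grip":0},
  {"offset":[0,0,12],"twist":0,"grip":0},
  {"offset":[0,0,16],"twist":0,"grip":0},
  {"offset":[0,0,20],"twist":0,"grip":0},
  {"offset":[0,0,22],"twist":0,"grip":0},
])

```text
time: 6.27
tool_pos: [0.544, -0.0034, 0.2364]
tool_rot: [0.002, -0.126, 0.992, -0.0]
contact_force: [-0.9, 0.0, 0.6]
gripper_width: -0.0
```

```bash
python3 -c "
from h import *
go([.5427,-.0025,.219])"
```

```text
tcp [ 0.544  -0.0034  0.2364] yaw y 104.43 F [-0.9  0.   0.6] t 6.2667 off [ 1.1  1.2 17.4]
```

Emit:
play_rows([
  {"offset":[1,1,5],"twist":0,"grip":0},
  {"offset":[1,1,9],"twist":0,"grip":0},
  {"offset":[1,1,12],"twist":0,"grip":0},
  {"offset":[1,1,15],"twist":0,"grip":0},
  {"offset":[1,1,17],"twist":0,"grip":0},
])

```text
time: 6.68
tool_pos: [0.5424, -0.0024, 0.2192]
tool_rot: [0.0, -0.126, 0.992, -0.0]
contact_force: [-6.5, 0.7, 19.4]
gripper_width: -0.003
```

Emit:
play_rows([
  {"offset":[0,0,1],"twist":0,"grip":0},
  {"offset":[0,0,2],"twist":0,"grip":0},
  {"offset":[0,0,3],"twist":0,"grip":0},
  {"offset":[0,0,3],"twist":0,"grip":0},
  {"offset":[0,0,3],"twist":0,"grip":0},
])

```text
time: 7.1
tool_pos: [0.5428, -0.0024, 0.2191]
tool_rot: [-0.0, -0.126, 0.992, -0.0]
contact_force: [-11.3, 1.6, 25.7]
gripper_width: 0.0
```

Button bottomed exactly at the computed height (TCP z 0.219, 26 N). Straight up, then over the lid to its outer side with a quarter turn, so the flaring finger linkage stays clear of the lid.

Emit:
play_rows([
  {"offset":[0,0,-41],"twist":0,"grip":0},
  {"offset":[0,0,-82],"twist":0,"grip":0},
  {"offset":[0,0,-123],"twist":0,"grip":0},
  {"offset":[0,0,-164],"twist":0,"grip":0},
  {"offset":[0,0,-205],"twist":0,"grip":0},
])

```text
time: 7.52
tool_pos: [0.5412, -0.0023, 0.4212]
tool_rot: [-0.0, -0.126, 0.992, 0.0]
contact_force: [1.3, -1.5, 0.0]
gripper_width: 0.0
```

Emit:
play_rows([
  {"offset":[0,0,-15],"twist":0.12,"grip":0},
  {"offset":[-10,15,-15],"twist":0.24,"grip":0},
  {"offset":[-20,45,-15],"twist":0.36,"grip":0},
  {"offset":[-30,80,-15],"twist":0.48,"grip":0},
  {"offset":[-43,122,-15],"twist":0.6,"grip":0},
])

```text
time: 7.93
tool_pos: [0.5527, 0.1215, 0.4344]
tool_rot: [-0.0, 0.173, 0.985, -0.0]
contact_force: [1.4, 0.5, -1.3]
gripper_width: 0.0
```

Emit:
play_rows([
  {"offset":[0,0,0],"twist":0.12,"grip":0},
  {"offset":[0,0,0],"twist":0.24,"grip":0},
  {"offset":[0,0,0],"twist":0.36,"grip":0},
  {"offset":[0,0,0],"twist":0.48,"grip":0},
  {"offset":[0,0,0],"twist":0.6,"grip":0},
])

```text
time: 8.35
tool_pos: [0.5527, 0.1211, 0.4339]
tool_rot: [-0.001, 0.455, 0.89, -0.0]
contact_force: [0.2, 0.1, 0.1]
gripper_width: -0.002
```

Emit:
play_rows([
  {"offset":[0,0,0],"twist":0.12,"grip":0},
  {"offset":[0,0,0],"twist":0.24,"grip":0},
  {"offset":[0,0,0],"twist":0.37,"grip":0},
  {"offset":[0,0,0],"twist":0.37,"grip":0},
])

```text
time: 8.68
tool_pos: [0.5527, 0.1208, 0.434]
tool_rot: [-0.0, 0.61, 0.792, -0.0]
contact_force: [0.6, -0.3, -0.3]
gripper_width: -0.002
```

Run:
```python
from h import *
go([.5538,.1269,.355])
T=manip.get_calibration('wrist')['T'];a=manip.grab_frame('wrist');b=manip.grab_frame('side')
cv2.imwrite('pics/7.png',np.hstack([a[50:400,120:520],cv2.resize(b[100:275,180:380],(400,350))]))
find('lid_edge','wrist','tip_of',T);find('button_a_top','side')
find('lid_edge','side')
```

```text
tcp [0.5527 0.1208 0.434 ] yaw y 14.84 F [ 0.6 -0.3 -0.3] t 8.6833 off [ 5.6  2.7 79. ]
wrist tip_of lid_edge 0.97 [0.5655 0.0934 0.2069]
wrist tip_of lid_edge 0.18 [ 0.739  -0.1127  0.0044]
side tip_of lid_edge 0.7 [0.5619 0.0926 0.2022]
```

View pics/7.png

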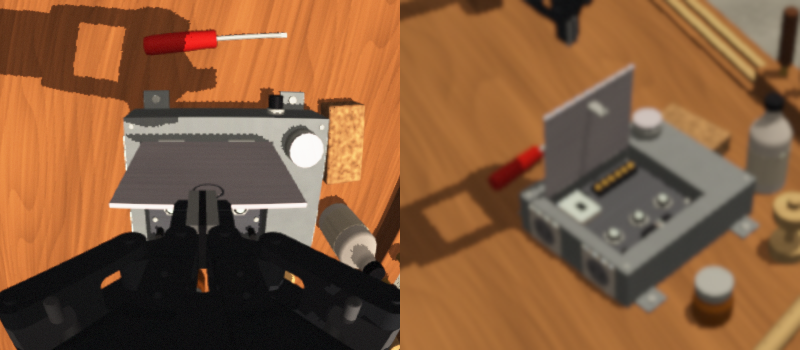

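Side view: lid upright, and three buttons alike at (614,235), (637,217), (661,200). Wrist view: the fingertips (205,195) are on the outer side of the lid's edge. Lowering behind it.

Emit:
play_rows([
  {"offset":[6,3,0],"twist":0,"grip":0},
  {"offset":[6,3,27],"twist":0,"grip":0},
  {"offset":[6,3,54],"twist":0,"grip":0},
  {"offset":[6,3,81],"twist":0,"grip":0},
  {"offset":[6,3,81],"twist":0,"grip":0},
])

```text
time: 9.35
tool_pos: [0.5523, 0.1276, 0.347]
tool_rot: [-0.004, 0.609, 0.793, -0.004]
contact_force: [-0.9, 0.8, -1.0]
gripper_width: 0.003
```

Run:
```python
from h import *
go([.5538,.1269,.353])
s=manip.state();p=s['tool_pos'];c,sn=np.cos(.258),np.sin(.258)
r0=np.array(p[:2])-[.603,.0385];by=1000*(-sn*r0[0]+c*r0[1]);bx=1000*(c*r0[0]+sn*r0[1]);bz=1000*(p[2]-.173);print(bx,by,bz)
th=np.linspace(1.5,-.04,21);rr=np.linspace(118,130,21)
y=70-rr*np.cos(th)+11+2*np.sin(th);z=62+rr*np.sin(th)+2*np.cos(th)
for i in range(21): print(th[i].round(2),(y[i]-by).round(1),(bz-z[i]).round(1))
```

```text
tcp [0.5523 0.1276 0.347 ] yaw y 15.02 F [-0.9  0.8 -1. ] t 9.35 off [-1.   1.2 -6. ]
-26.287603138895324 99.08317510145825 174.04097539955532
1.5 -24.4 -5.8
1.42 -33.6 -5.6
1.35 -42.7 -4.6
1.27 -51.8 -2.9
1.19 -60.7 -0.6
1.12 -69.5 2.5
1.04 -78.1 6.3
0.96 -86.4 10.7
0.88 -94.4 15.8
0.81 -102.0 21.5
0.73 -109.2 27.9
0.65 -115.8 34.7
0.58 -122.0 42.2
0.5 -127.6 50.1
0.42 -132.6 58.4
0.34 -136.9 67.2
0.27 -140.6 76.3
0.19 -143.6 85.7
0.11 -145.8 95.4
0.04 -147.3 105.3
-0.04 -148.1 115.2
```

Emit:
play_rows([
  {"offset":[-16,0,0],"twist":0,"grip":0},
  {"offset":[-25,0,0],"twist":0,"grip":0},
  {"offset":[-34,0,0],"twist":0,"grip":0},
  {"offset":[-43,0,1],"twist":0,"grip":0},
  {"offset":[-52,0,3],"twist":0,"grip":0},
])

```text
time: 9.77
tool_pos: [0.5679, 0.0768, 0.3518]
tool_rot: [0.0, 0.609, 0.793, 0.001]
contact_force: [-0.5, 3.9, 0.8]
gripper_width: 0.003
```

Run:
```python
from h import *
go([.5538,.1269,.353])
find('lid_edge','wrist') if manip.grab_frame('wrist') is not None else 0
```

```text
tcp [0.5679 0.0768 0.3518] yaw y 14.97 F [-0.5  3.9  0.8] t 9.7667 off [52.1 -0.7 -1.1]
```

Contact at 3.9 N, as expected. Following the arc.

Emit:
play_rows([
  {"offset":[-9,0,2],"twist":0,"grip":0},
  {"offset":[-18,0,5],"twist":0,"grip":0},
  {"offset":[-26,0,9],"twist":0,"grip":0},
  {"offset":[-35,0,14],"twist":0,"grip":0},
  {"offset":[-43,0,19],"twist":0,"grip":0},
])

```text
time: 10.28
tool_pos: [0.5788, 0.0349, 0.3312]
tool_rot: [-0.0, 0.609, 0.793, 0.0]
contact_force: [-1.6, 3.7, 0.6]
gripper_width: 0.004
```

Emit:
play_rows([
  {"offset":[-8,0,6],"twist":0,"grip":0},
  {"offset":[-15,0,12],"twist":0,"grip":0},
  {"offset":[-21,0,19],"twist":0,"grip":0},
  {"offset":[-28,0,26],"twist":0,"grip":0},
  {"offset":[-33,0,34],"twist":0,"grip":0},
])

```text
time: 10.7
tool_pos: [0.5873, 0.003, 0.2972]
tool_rot: [-0.0, 0.609, 0.793, -0.0]
contact_force: [-2.0, 3.8, 3.1]
gripper_width: 0.001
```

Emit:
play_rows([
  {"offset":[-5,0,8],"twist":0,"grip":0},
  {"offset":[-9,0,17],"twist":0,"grip":0},
  {"offset":[-13,0,26],"twist":0,"grip":0},
  {"offset":[-16,0,36],"twist":0,"grip":0},
  {"offset":[-18,0,44],"twist":0,"grip":0},
])

```text
time: 11.12
tool_pos: [0.592, -0.014, 0.2529]
tool_rot: [0.0, 0.609, 0.793, 0.0]
contact_force: [-1.5, 2.9, 4.1]
gripper_width: -0.0
```

Run:
```python
from h import *
go([.593,-.016,.2325])
```

```text
tcp [ 0.592  -0.014   0.2529] yaw y 14.96 F [-1.5  2.9  4.1] t 11.1167 off [-2.2  0.4 20.4]
```

Right on the arc and over the pad. Pressing to the stop.

Emit:
play_rows([
  {"offset":[-1,0,7],"twist":0,"grip":0},
  {"offset":[-2,0,13],"twist":0,"grip":0},
  {"offset":[-2,0,18],"twist":0,"grip":0},
  {"offset":[-2,0,21],"twist":0,"grip":0},
  {"offset":[-2,0,22],"twist":0,"grip":0},
])

```text
time: 11.53
tool_pos: [0.5928, -0.0158, 0.2329]
tool_rot: [0.0, 0.609, 0.793, -0.0]
contact_force: [-5.3, 2.5, 13.9]
gripper_width: 0.002
```

Emit:
play_rows([
  {"offset":[0,0,1],"twist":0,"grip":0},
  {"offset":[0,0,2],"twist":0,"grip":0},
  {"offset":[0,0,2],"twist":0,"grip":0},
  {"offset":[0,0,2],"twist":0,"grip":0},
])

```text
time: 11.87
tool_pos: [0.5929, -0.0157, 0.2328]
tool_rot: [0.0, 0.609, 0.793, -0.0]
contact_force: [-9.0, 2.8, 18.8]
gripper_width: 0.0
```

Stop reached, at the same height as the first press (0.2328). Letting go straight up, then checking.

Emit:
play_rows([
  {"offset":[0,0,-8],"twist":0,"grip":0},
  {"offset":[0,0,-22],"twist":0,"grip":0},
  {"offset":[0,0,-60],"twist":0,"grip":0},
  {"offset":[0,0,-100],"twist":0,"grip":0},
  {"offset":[0,0,-140],"twist":0,"grip":0},
])

```text
time: 12.28
tool_pos: [0.5917, -0.0159, 0.3702]
tool_rot: [-0.001, 0.609, 0.793, -0.001]
contact_force: [2.2, 0.4, -0.3]
gripper_width: 0.002
```

Emit:
play_rows([
  {"offset":[0,0,-30],"twist":0,"grip":0},
  {"offset":[0,0,-30],"twist":0,"grip":0},
  {"offset":[0,0,-30],"twist":0,"grip":0},
  {"offset":[0,0,-30],"twist":0,"grip":0},
  {"offset":[0,0,-30],"twist":0,"grip":0},
])

```text
time: 12.7
tool_pos: [0.5918, -0.0157, 0.3974]
tool_rot: [-0.002, 0.609, 0.793, -0.001]
contact_force: [-0.0, -0.1, -0.2]
gripper_width: -0.0
```

Emit:
play_rows([
  {"offset":[0,0,0],"twist":0,"grip":0},
  {"offset":[0,0,0],"twist":0,"grip":0},
  {"offset":[0,0,0],"twist":0,"grip":0},
  {"offset":[0,0,0],"twist":0,"grip":0},
  {"offset":[0,0,0],"twist":0,"grip":0},
])

```text
time: 13.12
tool_pos: [0.5923, -0.0156, 0.3994]
tool_rot: [-0.0, 0.609, 0.793, -0.0]
contact_force: [0.5, 0.8, -0.5]
gripper_width: -0.003
```

Run:
```python
from h import *
T=manip.get_calibration('wrist')['T'];a=manip.grab_frame('wrist');b=manip.grab_frame('side')
cv2.imwrite('pics/8.png',np.hstack([a[50:400,120:520],cv2.resize(b[100:275,180:380],(400,350))]))
find('lid_edge','wrist','tip_of',T);find('lid_edge','side')
go([.593,-.016,.2325])
```

```text
side tip_of lid_edge 0.76 [ 0.5956 -0.0362  0.0652]
tcp [ 0.5923 -0.0156  0.3998] yaw y 14.96 F [-0.9  0.1  0.5] t 13.3167 off [ -0.5   0.5 167.3]
```

View pics/8.png

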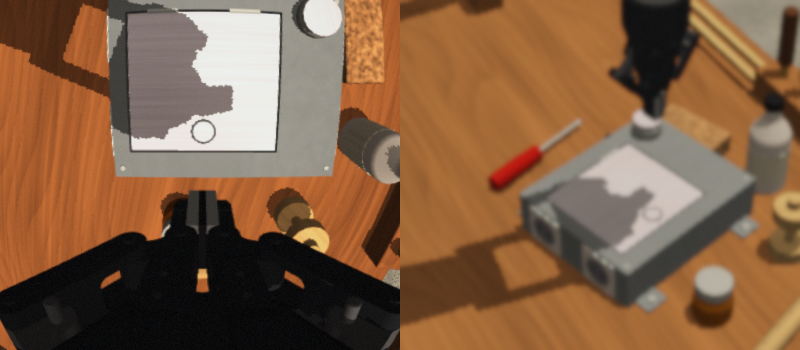

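The lid is flush (mark at (203,131) wrist, (652,213) side), still shut 1 s after release, the bystanders are in place and nothing is touched. Handing in.

```bash
python3 -c "
from plant import manip
print(manip.job_done())"
```

```text
the job is handed in; nothing more can be done
None
```

The lid is latched shut again and the tripped button is in. I handed the job in at about 13.3 s of the 48 s; it reports no verdict.

- **Opening:** I pressed the lid's mark to its stop with the shut fingertips (17 N). It sprung open to upright.
- **Button:** The tripped one was the button nearest the robot, on the box's −x side. It bottomed at the height worked out for fully in, with 26 N on the wrist. Fingers and arm stayed well clear of its two neighbours. In the side picture afterwards all three buttons looked alike, but the network's check on the button returned nothing there, so the height and the picture are the evidence.
- **Closing:** I pushed the lid down along its arc with about 4–5 N and pressed it to the same stop height as the first time (19 N), then let go.

**Last checks:** About a second after release the lid was flush and shut, and the side camera put its free edge at z 0.065 against a 0.064 m box top. The wrist camera gave no result for the edge in that last picture, though the picture itself shows the lid closed. The bystanders in view looked unmoved. The arm was clear, with about 1 N on the wrist, which is sensor noise.

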